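# Slide the wet plaque between the tins to dry

## Robot

A 7-joint arm with a two-finger parallel gripper is mounted at the origin on the work surface. World frame = base frame: x ahead of the robot, y to its left, z up, the work surface at z = 0. Lengths are in m, angles in rad, forces in N, time in s.
With the tool pointing down it reaches from about 0.4 to 0.85 m from the base axis. Payload 10.4 kg.
Tool frame: the origin (TCP) lies on the centre line of the jaws, within the pads' length; the fingertips stand 8 mm ahead of it and the grasp point (between the pads) lies 11 mm behind it (r.finger_overhang is the distance from the TCP to the fingertips, in m); z points along the fingers, y is the line along which they close (so a half turn about z gives the same grasp; the last joint's range is limited). The gripper opens to 87 mm and grips with 3 to 60 N. Pads are 19 mm wide; open, the fingers measure 117 mm over their backs; the gripper's body (75 mm by 190 mm) begins 51 mm behind the grasp point.
Start: joints at [-1.238, 0.332, -0.065, 1.46, 0.022, 1.35, -0.088], TCP at [0.218, 0.586, 0.231] pointing down, gripper open.
Joint ranges: [-2.6, 2.6], [-0.5, 2.12], [-1.47, 1.34], [0.16, 2.42], [-1.27, 4.41], [0.06, 2.06], [-2.6, 2.6]. Speed limits (rad/s): [2.22, 2.22, 2.79, 2.79, 3.14, 3.14, 3.14].

## Interface

Orientations are given as a unit quaternion [x, y, z, w].
In Python, from bench import r, vision gives the robot as it stands.
- The arm moves only by the tool drive_tool, never from a script. Its argument "series" is a list of rows, each a list of 2 entries, a list of its own where there are three numbers: the shift along the world's x, y, z in cm, then the turn about the world's z in degrees. A call has exactly 10 rows; each row shifts and turns the commanded pose from where the row before left it; what a row does not reach is not made up. A row lasts 1/8 s, in which the tool goes at most 62.5 mm and 10.7 degrees, less where a joint would pass 70% of its speed; a pose out of reach is approached as far as the arm can. A call with a gripper value outside its range is refused whole. "hand" is the closure, from 0 (fully open) to 1 (shut), set as the call begins (left out, the last holds). The fingers move at their own pace and stop on an object; "newtons" is the grip in N (left out, the last holds). Time passes only in rows, so rows that do not move let the fingers close, or fill a call up. It gives the time, the measured TCP pose, the force, the opening and the grip force at its end, in the units of the state.
- r.read_state(): the state, without advancing time (a new reading comes with each control period).
- vision.camera(name): name is "scene" or "top" or "wrist"; returns a dict with "color" (420x560x3 uint8, red, green, blue), "intrinsics" (3x3 intrinsics, pixels), "R" (3x3) and "t" (3): a world point X has camera coordinates R X + t; the wrist camera has in their place "mount" (4x4, takes a point from camera to tool coordinates, whose origin is the TCP and whose axes are the flange's). Camera axes: x right, y down, z forward; pixel columns grow to the right and rows downward; lengths in m; the calibration is good to about 2 mm. The wrist camera is an equidistant fisheye: a pixel r from the principal point sees the ray r / f radians off the axis. A picture is of the moment at which its call begins: read the wrist's pose just before it. There is no depth.
- r.close_job(): hands the job in; it is judged then, once.
The state is a dict: "time": time; "joint_positions": joint angles; "joint_vel": joint speeds; "joint_torque": joint torques, N m; "ee_pos": TCP position; "eef_rot": TCP orientation; "ft_force": force on the tool from outside, world axes, zero at the start; "torque": the same for the moment, N m; "width": finger opening in m; "grip_force": force on a finger pad.
Only numpy, scipy, OpenCV 4.12 (cv2) and the standard library are available. Lean on these libraries where they do the work, as an engineer would, in place of code of your own. Each camera call takes 0.05 s, during which the arm holds its last target. There are 200 camera calls.

## Task

Push the freshly glued wooden tree plaque along the table from the green mat, through the narrow gap between the two bead tins, until the whole plaque lies on the yellow drying sheet, then leave it there. Push it gently with the fingertips against its edges only: it must stay flat on the table and never be lifted, and nothing may touch the wet tree on its top. Leave everything else on the table where it is.

Things in the scene. Friction and masses are not known exactly. Their poses are not given: they have to be found in the camera images.
- plaque: Loose brown wooden plaque, a flat rectangle 80 mm wide (its x) by 110 mm long (its y) by 16 mm thick, corners rounded to 10 mm radius, about 0.14 kg. Origin: centre of its underside; z up. It slides freely on table, mat and sheet. It lies on the green mat at the start, with its y axis within about 0.45 rad of the gate's y axis and its centre up to 30 mm to the side of the gate's y axis.
- tree: Flat green tree with coloured beads, its glue still wet, fixed on top of the plaque (moves with it). Covers the plaque's middle, 42 mm (x) by 62 mm (y), and stands 10 mm above the plaque's top. Origin: centre of the plaque's top face. Must not be touched.
- corner0 (a point): Centre of the plaque's rounded corner at its -x -y end: 30 mm and 45 mm from the plaque's centre; the edge is 10 mm further out.
- corner1 (a point): The same for the +x -y corner.
- corner2 (a point): The same for the -x +y corner.
- corner3 (a point): The same for the +x +y corner.
- gate: Two squat round lidded bead tins, 60 mm diameter (61 mm over the lids), 42 mm tall, stuck fast to the table, 148 mm between centres along the gate's x axis (blue lid at +x, red lid at -x), leaving a gap 88 mm wide at the tin walls. Origin: on the table, midway between the tins. The gate's y axis runs straight through the gap; z up. It does not move. The mat lies on one side of the gap and the sheet on the other; which is which varies.
- work_mat: Green mat lying flat on the table (1 mm thick, no step to slide over), 140 mm (x) by 180 mm (y). Origin: its centre. Its axes are parallel to the gate's and its centre is on the gate's y axis, 150 mm from the gate's origin, at +y or -y. It does not move. 
- dry_sheet: Yellow drying sheet lying flat on the table (1 mm thick, no step to slide over), 140 mm (x) by 180 mm (y). Origin: its centre. Its axes are parallel to the gate's and its centre is on the gate's y axis, 150 mm from the gate's origin, on the side opposite the green mat. It does not move. 
- bead_pot: Bystander: loose white cup 56 mm across, 42 mm tall, beyond the blue tin. Origin: centre of its underside.
- spool: Bystander: loose wooden spool 38 mm across, 40 mm tall, standing on the robot's side of the red tin. Origin: centre of its underside.
- star: Bystander: loose flat eight-pointed plywood star about 71 mm across, 8 mm thick, left of the work. Origin: centre of its underside.
- glue_bottle: Bystander: loose white glue bottle 50 mm across, 130 mm tall, right of the work. Origin: centre of its underside.
- paint_jar: Bystander: loose green jar 56 mm across, 65 mm tall, right of the work. Origin: centre of its underside.
- stamp: Bystander: loose dark wooden block 30 x 55 x 30 mm, left of the work. Origin: centre of its underside.
Things that resemble listed ones, but are neither listed nor needed, are in the scene too. Several things have the shape of the plaque; the one meant has the colours described above.

How it is judged:
By the outcome, as a careful person would: the job done as asked, in the order asked, and still so for the second after the job is handed in, with the robot touching nothing.
It also fails if it takes over 72 s, if anything falls off the work surface, if the arm or the gripper's body presses on something with over 40 N, if the wrist force passes 120 N, or if a joint passes its speed limit or range.

## Working session

There is one attempt and no reset: what is moved stays moved. The work goes in short steps, Python scripts to look and compute and a tool call to move; the robot and the scene stay as the last step left them, time stands still between calls to the robot, and variables do not carry over. Pictures are saved under pics/ and viewed, at most 10 in all, crops included, and the job is handed in when it is done.

Besides the shell and the picture viewer there is one more tool, called as a command line: name --argument value ..., lists and objects as JSON in quotes. drive_tool: Moves the arm, as the interface text tells. Its arguments: {"type":"object","properties":{"series":{"type":"array"},"hand":{"type":"number"},"newtons":{"type":"number"}},"required":["series"]}

```bash
ls; mkdir -p pics; python3 - <<'E'
from bench import r, vision
import cv2
s=r.read_state(); print(s['time'],s['ee_pos'],s['eef_rot'],s['width'],r.finger_overhang)
for n in ('top','scene'):
    c=vision.camera(n); cv2.imwrite(f'pics/{n}0.png',c['color'][:,:,::-1]); print(n,c['intrinsics'].tolist(),c['R'].tolist(),c['t'].tolist())
E
```

```text
pics
0.0 [0.21758485 0.5854819  0.2297655 ] [ 1.76983418e-01  9.84213566e-01 -7.17533429e-04 -1.10772269e-04] 0.08738991060413413 0.008
top [[390.4424001497387, 0.0, 277.99696321261433], [0.0, 390.4424001497387, 204.96728207497097], [0.0, 0.0, 1.0]] [[0.02514420115298585, -0.9996832697094585, 0.0010627376835822748], [-0.9835893851866007, -0.024929366822368834, -0.17869092875152065], [0.17866082529929006, 0.003447743151932798, -0.9839046816488548]] [-0.04828753046450934, 0.5540717692680274, 0.9375252397881231]
scene [[448.1601710470138, 0.0, 281.4978852522085], [0.0, 448.1601710470138, 210.68115878559323], [0.0, 0.0, 1.0]] [[0.7276331496598388, 0.6859282227040912, 0.007243812125510249], [0.5537966484829665, -0.5811708085084226, -0.5962799371660095], [-0.40479534538472206, 0.43788464763642204, -0.8027438967187419]] [-0.411882325157332, -0.3039906826259289, 1.6809104984240746]
```

View pics/top0.png

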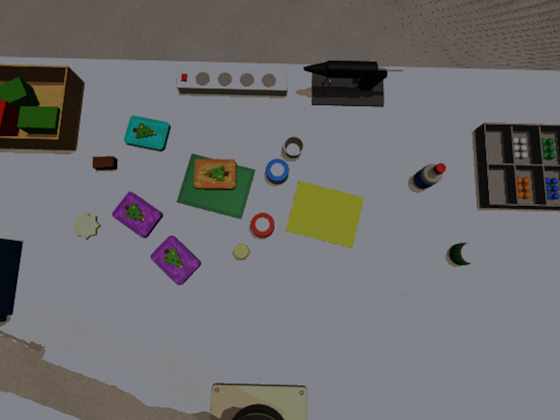

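View pics/scene0.png

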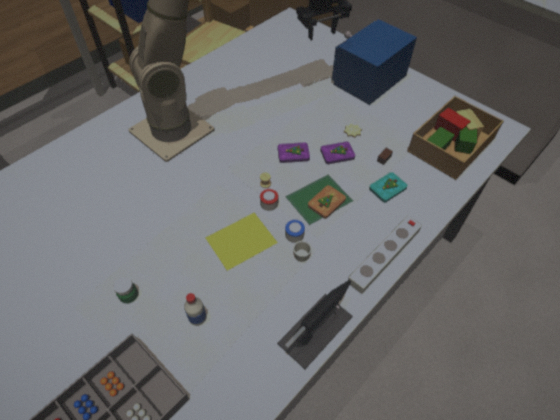

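The top view shows the brown plaque (215,173) on the green mat (216,186). The red lid is at (262,225), the blue lid at (277,171) and the yellow sheet at (325,214), with the spool at (241,251). The scene view agrees, and the way is roughly world -y.

```bash
cat > h.py <<'E'
import numpy as np, cv2
from bench import r, vision
def back(c,px,z):
    K,R,t=c['intrinsics'],np.array(c['R']),np.array(c['t'])
    d=R.T@np.linalg.inv(K)@np.array([px[0],px[1],1.]); o=-R.T@t
    return (o+d*(z-o[2])/d[2])[:2]
def blob(c,lo,hi,near,z,roi=60):
    hsv=cv2.cvtColor(c['color'],cv2.COLOR_RGB2HSV)
    m=cv2.inRange(hsv,lo,hi); k=np.zeros_like(m); cv2.circle(k,near,roi,255,-1); m&=k
    m=cv2.morphologyEx(m,cv2.MORPH_CLOSE,np.ones((5,5)))
    cs,_=cv2.findContours(m,cv2.RETR_EXTERNAL,cv2.CHAIN_APPROX_NONE)
    q=max(cs,key=cv2.contourArea)[:,0]
    W=np.array([back(c,p,z) for p in q])*1000
    return W,cv2.minAreaRect(W.astype(np.float32))
E
python3 - <<'E'
from h import *
c=vision.camera('top')
hsv=cv2.cvtColor(c['color'],cv2.COLOR_RGB2HSV)
for p in [(215,162),(200,180),(200,200),(325,214),(262,216),(277,162),(262,225),(205,186)]: print(p,hsv[p[1],p[0]])
for n,lo,hi,p,z,ro in [('mat',(50,80,20),(85,255,255),(216,186),.001,60),('sheet',(22,120,80),(38,255,255),(325,214),.001,60),('plq',(5,100,80),(20,255,255),(215,173),.017,40),
 ('blue',(100,120,40),(130,255,255),(277,171),.042,18),('red',(0,120,60),(8,255,255),(262,225),.042,18),('red2',(170,120,60),(180,255,255),(262,225),.042,18)]:
    try:
        W,a=blob(c,lo,hi,p,z,ro); print(n,np.round(a[0],1),np.round(a[1],1),round(a[2],1),len(W))
    except Exception as e: print(n,e)
E
python3 - <<'E'
import cv2
i=cv2.imread('pics/top0.png')[110:280,150:390]
cv2.imwrite('pics/crop.png',cv2.resize(i,None,fx=3.3,fy=3.3,interpolation=cv2.INTER_CUBIC))
E
```

```text
(215, 162) [ 13 188 122]
(200, 180) [ 14 187 124]
(200, 200) [ 65 144  85]
(325, 214) [ 31 184 130]
(262, 216) [  2 213 129]
(277, 162) [108 168 138]
(262, 225) [114  18 138]
(205, 186) [ 12 196 129]
mat [612.8 134. ] [178.1 137.6] 76.7 288
sheet [ 543.9 -157.7] [178.2 138.3] 76.7 227
plq [641.9 136.3] [ 79.4 109.8] 1.5 129
blue [648.7 -29.3] [58.9 57.1] 1.5 64
red [504.9   4.2] [57.6 59. ] 46.7 65
red2 [5.247e+02 4.000e-01] [0. 0.] 0.0 1
```

View pics/crop.png

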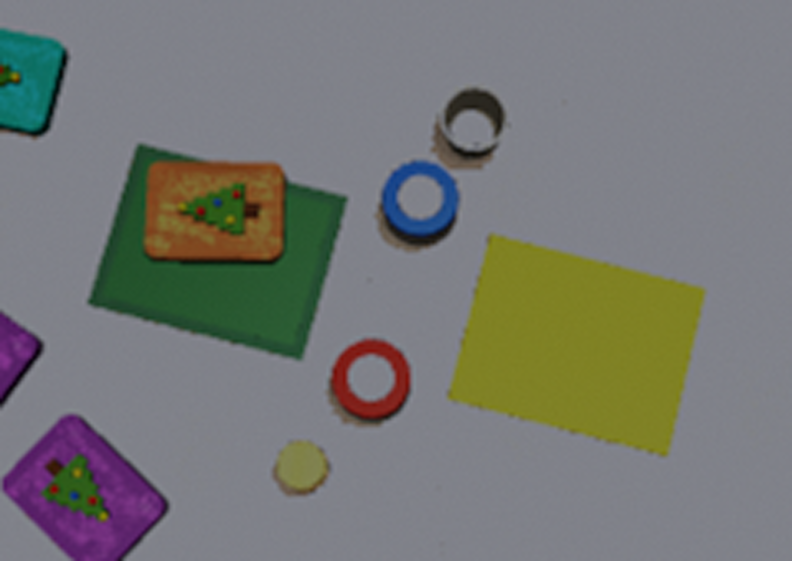

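The mat, sheet and plaque sizes fit what is given. Gate centre is about (578,-12) mm and the through direction is (-0.23,-0.973). The plaque sits 28 mm to the blue side and needs turning by -14.8°. I'll push its far long edge sideways first, then push from behind.

drive_tool --series '[[[3,-3,0],2.2],[[3,-3,0],2.2],[[3,-3,0],2.2],[[3,-3,0],2.2],[[3,-3,0],2.2],[[3,-3,0],2.2],[[3,-3,0],2.2],[[3,-3,0],2.2],[[3,-3,0],2.2],[[3,-3,0],2.2]]' --hand 0.43 --newtons 10

```text
time: 1.4
ee_pos: [0.5184, 0.2848, 0.2304]
eef_rot: [-0.015, 1.0, -0.0, -0.0]
ft_force: [0.0, -0.7, 0.6]
width: 0.0497
grip_force: 0.0
```

drive_tool --series '[[[2,-1.5,-1],0],[[2,-1.5,-1],0],[[2,-1.5,-1],0],[[2,-1.5,-1],0],[[2,-1.5,-1],0],[[2,-1.5,-1],0],[[2,-1.5,-1],0],[[2,-1.5,-1],0],[[2,-1.5,-1],0],[[1,-1,-1],0]]'

```text
time: 2.65
ee_pos: [0.7082, 0.1398, 0.1296]
eef_rot: [-0.014, 1.0, -0.0, -0.0]
ft_force: [0.3, -0.6, -0.0]
width: 0.0497
grip_force: 0.0
```

drive_tool --series '[[[0,-0.2,-2],0],[[0,0,-2],0],[[0,0,-2],0],[[0,0,-2],0],[[0,0,-1.5],0],[[0,0,-1],0],[[0,0,-0.6],0],[[0,0,-0.4],0],[[0,0,0],0],[[0,0,0],0]]'

```text
time: 3.9
ee_pos: [0.708, 0.1389, 0.0161]
eef_rot: [-0.014, 1.0, 0.0, 0.0]
ft_force: [-0.0, -0.2, -0.3]
width: 0.0496
grip_force: 0.0
```

```bash
python3 - <<'E'
from h import *
s=r.read_state(); print(s['ee_pos'],s['ft_force'])
c=vision.camera('wrist'); print(c['intrinsics'].tolist(),c['mount'].tolist()); cv2.imwrite('pics/w1.png',c['color'][:,:,::-1])
c=vision.camera('top'); 
i=c['color'][110:280,150:390,::-1]; j=cv2.resize(i,None,fx=2.4,fy=2.4)
w=cv2.imread('pics/w1.png'); a=np.zeros((408+0,800,3),np.uint8)
cv2.imwrite('pics/t1.png',j)
W,a=blob(c,(5,100,80),(20,255,255),(215,173),.017,40); print(a)
E
```

```text
[0.7080079  0.13893531 0.01610417] [-0.0260875  -0.16707448 -0.31843401]
[[325.19226210127806, 0.0, 280.537612544829], [0.0, 325.19226210127806, 211.03003681413432], [0.0, 0.0, 1.0]] [[-4.236644800136428e-05, -0.9667322517415865, -0.25579044479362806, 0.07040612991802309], [0.9999998742221615, -0.00016879101457739406, 0.0004722978413875498, -0.00027341448361270504], [-0.0004997606843931251, -0.2557903926112771, 0.9667321372991712, -0.15460831781741494], [0.0, 0.0, 0.0, 1.0]]
((642.3265991210938, 108.4592514038086), (79.48992919921875, 52.90963363647461), 2.5680060386657715)
```

View pics/w1.png

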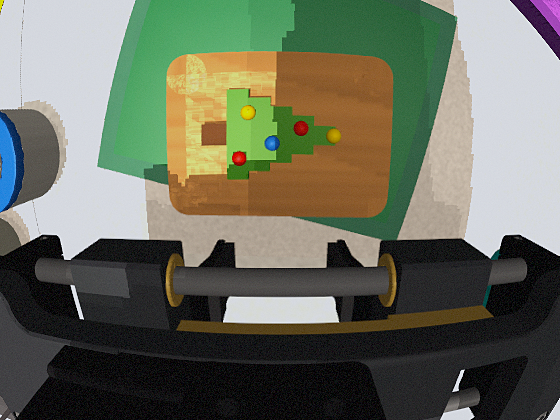

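View pics/t1.png

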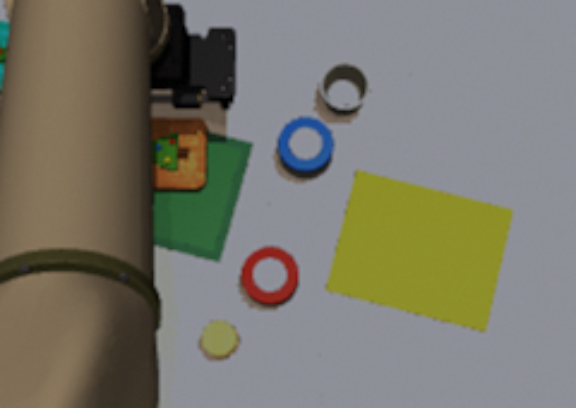

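The wrist view shows the plaque flat at (280,135), with the fingertips at (220,250) and (340,250) centred on its long edge and a free gap between. I'll write a wrist measuring helper and start the side push.

```bash
cat >> h.py <<'E'
from scipy.spatial.transform import Rotation as Ro
G=np.array([578,-12.]); AX=np.deg2rad(76.7); U=-np.array([np.cos(AX),np.sin(AX)]); V=np.array([np.sin(AX),-np.cos(AX)])
def wrist(save=None):
    s=r.read_state(); c=vision.camera('wrist')
    if save: cv2.imwrite(save,c['color'][:,:,::-1])
    K=c['intrinsics']; M=np.array(c['mount']); Rt=Ro.from_quat(s['eef_rot']).as_matrix()
    hsv=cv2.cvtColor(c['color'],cv2.COLOR_RGB2HSV); m=cv2.inRange(hsv,(5,110,60),(22,255,255)); m[235:]=0
    m=cv2.morphologyEx(m,cv2.MORPH_OPEN,np.ones((3,3))); cs,_=cv2.findContours(m,cv2.RETR_EXTERNAL,cv2.CHAIN_APPROX_NONE)
    q=cv2.convexHull(max(cs,key=cv2.contourArea))[:,0].astype(float)
    d=(q-K[:2,2])/K[0,0]; th=np.linalg.norm(d,axis=1)
    ray=np.c_[d/th[:,None]*np.sin(th)[:,None],np.cos(th)]
    o=Rt@M[:3,3]+s['ee_pos']; ray=ray@(Rt@M[:3,:3]).T
    W=((o+ray*((.017-o[2])/ray[:,2])[:,None])[:,:2]*1000).astype(np.float32)
    c,(a,b),g=cv2.minAreaRect(W)
    if a>b: g+=90            # g: direction of short side
    g=(g+45)%180-45; L=(g+90)%180
    e=np.array(c)-G
    y=Ro.from_quat(s['eef_rot']).as_matrix()[:2,1]; t=s['ee_pos'][:2]*1000-G
    print('t',round(s['time'],2),'plaque',np.round(c,1),'size',np.round(sorted((a,b)),1),'long axis',round(L,1),'err',round((L-76.7+90)%180-90,1),'s',round(-e@U,1),'lat',round(e@V,1))
    print(' tool',np.round(s['ee_pos']*1000,1),'fingerline',round(np.rad2deg(np.arctan2(y[1],y[0]))%180,1),'s',round(-t@U,1),'lat',round(t@V,1),'F',np.round(s['ft_force'],1))
E
python3 -c "
from h import *
wrist()"
```

```text
t 4.0 plaque [641.  135.9] size [ 79.8 109.8] long axis 90.8 err 14.1 s 158.4 lat 27.3
 tool [708. 139.  16.] fingerline 91.6 s 176.8 lat 91.7 F [ 0.3 -0.4 -0.1]
```

drive_tool --series '[[[-0.3,0,-0.2],0],[[-0.3,0,-0.1],0],[[-0.3,0,0],0],[[-0.3,0,0],0],[[-0.3,0,0],0],[[-0.3,-0.05,0],-1.5],[[-0.3,-0.05,0],-1.5],[[-0.3,-0.05,0],-1.5],[[-0.3,-0.05,0],-1.5],[[-0.3,-0.05,0],-1.5]]'

```text
time: 5.3
ee_pos: [0.6776, 0.1364, 0.0127]
eef_rot: [0.052, 0.999, 0.0, 0.0]
ft_force: [1.2, -0.4, 0.4]
width: 0.0495
grip_force: 0.6
```

```bash
python3 -c "
from h import *
wrist()"
```

```text
t 5.3 plaque [622.4 139.9] size [ 73.4 109.7] long axis 84.0 err 7.3 s 158.0 lat 8.3
 tool [677.6 136.4  12.7] fingerline 84.0 s 167.3 lat 62.8 F [ 1.2 -0.4  0.4]
```

drive_tool --series '[[[-0.27,-0.09,0],-1.5],[[-0.27,-0.09,0],-1.5],[[-0.27,-0.09,0],-1.5],[[-0.26,-0.09,0],-1.5],[[-0.26,-0.08,0],-1.4],[[0,0,0],0],[[0.3,-0.07,0],0],[[0.4,-0.1,0],0],[[0.6,-0.15,0],0],[[0.6,-0.15,0],0]]'

```text
time: 6.6
ee_pos: [0.6839, 0.1271, 0.0125]
eef_rot: [0.116, 0.993, 0.0, -0.0]
ft_force: [0.4, -0.4, -0.7]
width: 0.0497
grip_force: 0.0
```

```bash
python3 -c "
from h import *
wrist()"
```

```text
t 6.6 plaque [613.2 141.7] size [ 79.7 109.6] long axis 76.4 err -0.3 s 157.7 lat -1.1
 tool [683.9 127.1  12.5] fingerline 76.7 s 159.7 lat 71.0 F [ 0.4 -0.4 -0.7]
```

Plaque is aligned (-0.3°, 1 mm off the axis). Next I rise, turn +90° and go behind it.

drive_tool --series '[[[0.3,0,5],0],[[0,0,5],5],[[-0.65,1.15,0],10],[[-0.65,1.15,0],10],[[-0.65,1.15,0],10],[[-0.65,1.15,0],10],[[-0.65,1.15,0],10],[[-0.65,1.15,0],10],[[-0.65,1.15,0],10],[[-0.65,1.15,0],10]]' --hand 0.6

```text
time: 7.9
ee_pos: [0.6343, 0.2195, 0.1126]
eef_rot: [-0.588, 0.809, 0.0, -0.0]
ft_force: [0.0, -0.5, 0.1]
width: 0.0349
grip_force: 0.0
```

```bash
python3 -c "
from h import *
wrist('pics/w2.png'); print(r.read_state()['joint_positions'],r.read_state()['width'])"
```

```text
t 7.9 plaque [613.3 142.2] size [ 79.8 109.8] long axis 76.9 err 0.2 s 158.2 lat -1.1
 tool [634.3 219.5 112.6] fingerline 162.0 s 238.2 lat 1.6 F [ 0.  -0.5  0.1]
[-0.38197083  0.51117355 -0.03055297  1.46384865  0.01491859  1.16688891
  2.42400595] 0.03463227740364328
```

View pics/w2.png

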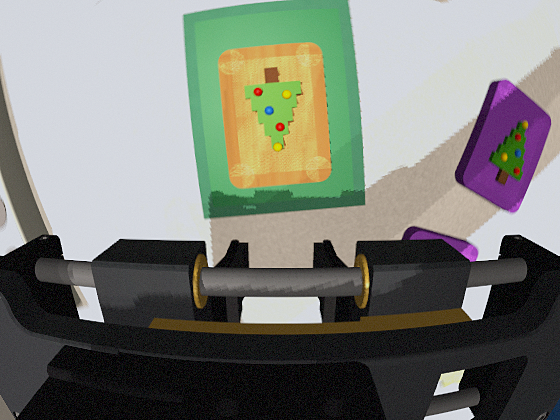

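Wrist joint 7 would run past its range in this orientation (2.42 now, rising as I push). I'll use the other half turn and rely on the top camera while pushing.

drive_tool --series '[[[0,0,0],-10],[[0,0,0],-10],[[0,0,0],-10],[[0,0,0],-10],[[0,0,0],-10],[[0,0,0],-10],[[0,0,0],-10],[[0,0,0],-10],[[0,0,0],-10],[[0,0,0],-10]]'

```text
time: 9.2
ee_pos: [0.6347, 0.2189, 0.1126]
eef_rot: [0.249, 0.969, 0.0, 0.0]
ft_force: [0.1, -0.2, -1.0]
width: 0.0349
grip_force: 0.0
```

drive_tool --series '[[[-0.25,0.05,0],-9.4],[[0,0,0],-9.4],[[0,0,0],-9.4],[[0,0,-1],-9.4],[[0,0,-1],-9.4],[[0,0,-1],-9.4],[[0,0,-1],-9.4],[[0,0,-1],-9.5],[[0,0,0],0],[[0,0,0],0]]'

```text
time: 10.45
ee_pos: [0.6322, 0.2197, 0.063]
eef_rot: [0.785, 0.619, 0.0, 0.0]
ft_force: [0.6, 0.8, 0.7]
width: 0.0352
grip_force: 0.0
```

```bash
cat >> h.py <<'E'
def top(near,save=None,roi=45):
    s=r.read_state(); c=vision.camera('top')
    if save: cv2.imwrite(save,cv2.resize(c['color'][110:280,150:390,::-1],None,fx=3,fy=3))
    W,a=blob(c,(5,100,60),(20,255,255),near,.017,roi); E=W-G; ss=-E@U; l=E@V
    # front edge and sides in gate coordinates
    f=np.abs(l-(l.max()+l.min())/2)<27; P=[]
    b=np.round(l[f]/3); P=np.array([(l[f][b==k].mean(),ss[f][b==k].min()) for k in np.unique(b)])
    k=np.polyfit(P[:,0],P[:,1],1)
    print('t',round(s['time'],2),'size',np.round(a[1],1),'ctr gate s,lat',np.round([-(np.array(a[0])-G)@U,(np.array(a[0])-G)@V],1),'rectang',round(a[2],1),'| front s',round(ss.min(),1),'lat range',np.round([l.min(),l.max()],1),'front tilt deg(+=ccw)',round(-np.rad2deg(np.arctan(k[0])),1))
    y=Ro.from_quat(s['eef_rot']).as_matrix()[:2,1]; t=s['ee_pos'][:2]*1000-G
    print(' tool',np.round(s['ee_pos']*1000,1),'fingerline',round(np.rad2deg(np.arctan2(y[1],y[0]))%180,1),'s',round(-t@U,1),'lat',round(t@V,1),'F',np.round(s['ft_force'],1),'j7',round(s['joint_positions'][6],2))
E
python3 -c "
from h import *
top((215,183),'pics/t2.png')"
```

```text
t 10.45 size [111.8  81.1] ctr gate s,lat [ 1.581e+02 -1.000e-01] rectang 75.8 | front s 101.9 lat range [-41.2  40.4] front tilt deg(+=ccw) -0.0
 tool [632.2 219.7  63. ] fingerline 166.6 s 238.0 lat -0.5 F [0.6 0.8 0.7] j7 -0.41
```

View pics/t2.png

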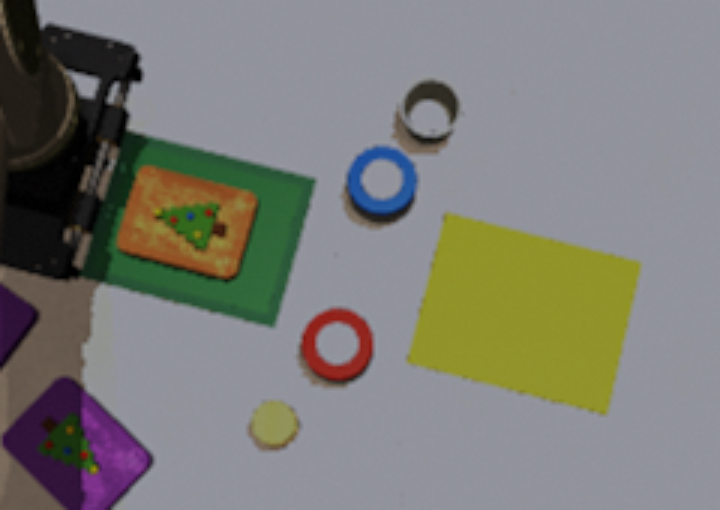

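The top view shows the plaque aligned at (188,222) in the crop, and the hand is behind it. Descend, then push.

drive_tool --series '[[[0,0,-1.5],0],[[0,0,-1.5],0],[[0,0,-1.0],0],[[0,0,-0.6],0],[[0,0,-0.3],0],[[0,0,-0.1],0],[[-0.07,-0.29,0],0],[[-0.07,-0.29,0],0],[[-0.07,-0.29,0],0],[[-0.07,-0.29,0],0]]'

```text
time: 11.75
ee_pos: [0.6291, 0.2079, 0.0127]
eef_rot: [0.786, 0.618, 0.0, 0.0]
ft_force: [0.2, -0.1, -0.1]
width: 0.0351
grip_force: 0.0
```

drive_tool --series '[[[-0.09,-0.38,0],0],[[-0.09,-0.38,0],0],[[-0.09,-0.38,0],0],[[-0.09,-0.38,0],0],[[-0.09,-0.38,0],0],[[-0.09,-0.38,0],0],[[-0.09,-0.38,0],0],[[-0.09,-0.38,0],0],[[-0.09,-0.38,0],0],[[-0.09,-0.38,0],0]]'

```text
time: 13.0
ee_pos: [0.6201, 0.17, 0.0126]
eef_rot: [0.786, 0.619, 0.0, 0.0]
ft_force: [0.7, 2.4, 1.2]
width: 0.035
grip_force: 0.9
```

```bash
python3 -c "
from h import *
top((228,186))"
```

```text
t 13.0 size [105.8  80.7] ctr gate s,lat [118.   -0.3] rectang 76.3 | front s 65.1 lat range [-40.8  40.1] front tilt deg(+=ccw) -0.2
 tool [620.1 170.   12.6] fingerline 166.4 s 186.8 lat -0.9 F [0.7 2.4 1.2] j7 -0.32
```

drive_tool --series '[[[-0.09,-0.39,0],0.2],[[-0.09,-0.39,0],0],[[-0.09,-0.39,0],0],[[-0.09,-0.39,0],0],[[-0.09,-0.39,0],0],[[-0.09,-0.39,0],0],[[-0.09,-0.39,0],0],[[-0.09,-0.39,0],0],[[-0.09,-0.39,0],0],[[-0.09,-0.39,0],0]]'

```text
time: 14.3
ee_pos: [0.611, 0.1309, 0.0126]
eef_rot: [0.785, 0.62, 0.0, 0.0]
ft_force: [0.2, 2.5, 1.8]
width: 0.0347
grip_force: 1.0
```

```bash
python3 -c "
from h import *
top((243,190),'pics/t3.png')"
```

```text
t 14.3 size [104.1  81.7] ctr gate s,lat [77.9 -0.2] rectang 76.8 | front s 25.9 lat range [-41.2  40.6] front tilt deg(+=ccw) 0.2
 tool [611.  130.9  12.6] fingerline 166.6 s 146.7 lat -0.8 F [0.2 2.5 1.8] j7 -0.26
```

View pics/t3.png

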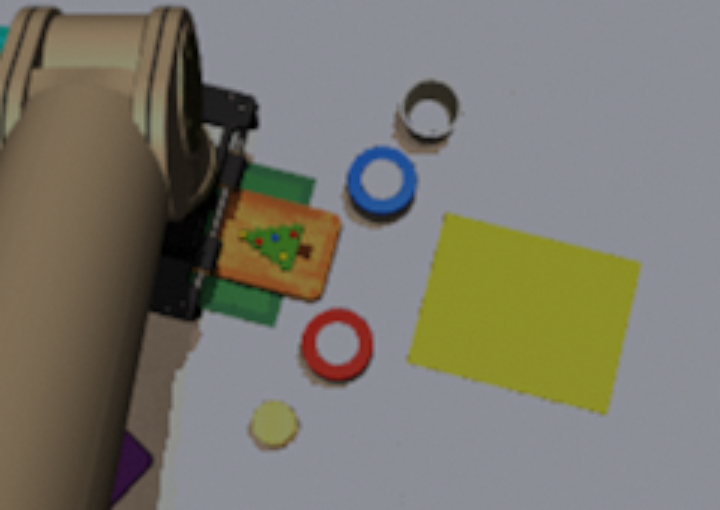

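The plaque's front is entering the gap centred, between the blue lid (382,182) and red lid (338,345). Carry on.

drive_tool --series '[[[-0.095,-0.39,0],0],[[-0.095,-0.39,0],0],[[-0.095,-0.39,0],0],[[-0.095,-0.39,0],0],[[-0.09,-0.39,0],0],[[-0.09,-0.39,0],0],[[-0.09,-0.39,0],0],[[-0.09,-0.39,0],0],[[-0.09,-0.39,0],0],[[-0.09,-0.39,0],0]]'

```text
time: 15.6
ee_pos: [0.6018, 0.0919, 0.0126]
eef_rot: [0.785, 0.62, -0.0, 0.0]
ft_force: [0.3, 1.8, 1.1]
width: 0.0347
grip_force: 0.8
```

```bash
python3 -c "
from h import *
top((262,193))"
```

```text
t 15.6 size [105.  87.] ctr gate s,lat [38.9 -1.6] rectang 76.5 | front s -13.6 lat range [-45.2  41.7] front tilt deg(+=ccw) -6.4
 tool [601.8  91.9  12.6] fingerline 166.6 s 106.6 lat -0.7 F [0.3 1.8 1.1] j7 -0.2
```

The plaque blob now includes some of the red lid, so that tilt reading is not real. Force is unchanged (about 2 N), so I continue.

drive_tool --series '[[[-0.093,-0.39,0],0],[[-0.093,-0.39,0],0],[[-0.093,-0.39,0],0],[[-0.093,-0.39,0],0],[[-0.093,-0.39,0],0],[[-0.093,-0.39,0],0],[[-0.093,-0.39,0],0],[[-0.093,-0.39,0],0],[[-0.093,-0.39,0],0],[[-0.093,-0.39,0],0]]'

```text
time: 16.9
ee_pos: [0.5925, 0.0529, 0.0125]
eef_rot: [0.785, 0.62, -0.0, 0.0]
ft_force: [-0.6, 1.3, 0.3]
width: 0.0349
grip_force: 0.5
```

```bash
python3 -c "
from h import *
top((285,201),'pics/t4.png',32)"
```

```text
t 16.9 size [96.1 84. ] ctr gate s,lat [-5.1 -0.3] rectang 76.2 | front s -53.2 lat range [-42.3  41.7] front tilt deg(+=ccw) 0.1
 tool [592.5  52.9  12.5] fingerline 166.6 s 66.5 lat -0.8 F [-0.6  1.3  0.3] j7 -0.14
```

View pics/t4.png

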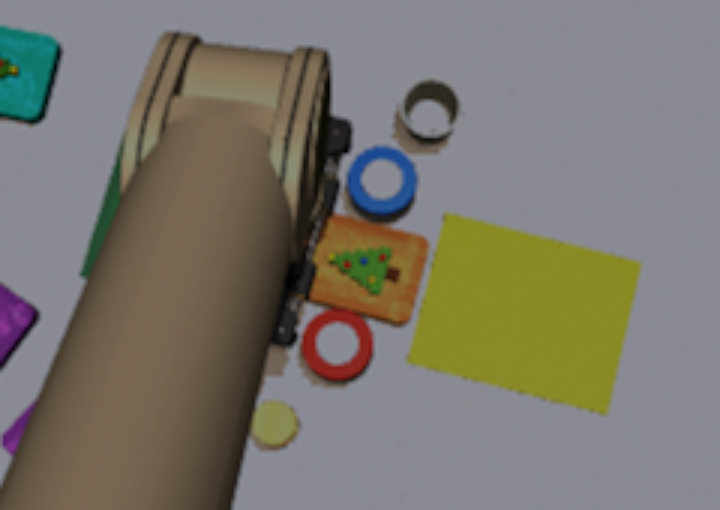

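The plaque is midway through the gap, straight and clear of both lids. Continue pushing onto the sheet.

drive_tool --series '[[[-0.092,-0.39,0],0],[[-0.092,-0.39,0],0],[[-0.092,-0.39,0],0],[[-0.092,-0.39,0],0],[[-0.092,-0.39,0],0],[[-0.092,-0.39,0],0],[[-0.092,-0.39,0],0],[[-0.092,-0.39,0],0],[[-0.092,-0.39,0],0],[[-0.092,-0.39,0],0]]'

```text
time: 18.2
ee_pos: [0.5833, 0.0139, 0.0126]
eef_rot: [0.785, 0.62, 0.0, 0.0]
ft_force: [0.2, 0.7, -0.8]
width: 0.0347
grip_force: 0.4
```

drive_tool --series '[[[-0.092,-0.39,0],0],[[-0.092,-0.39,0],0],[[-0.092,-0.39,0],0],[[-0.092,-0.39,0],0],[[-0.092,-0.39,0],0],[[-0.092,-0.39,0],0],[[-0.092,-0.39,0],0],[[-0.092,-0.39,0],0],[[-0.092,-0.39,0],0],[[-0.092,-0.39,0],0]]'

```text
time: 19.45
ee_pos: [0.5741, -0.0251, 0.0126]
eef_rot: [0.785, 0.62, 0.0, 0.0]
ft_force: [-0.4, 0.9, -0.3]
width: 0.035
grip_force: 0.3
```

```bash
python3 -c "
from h import *
top((312,209))"
```

```text
t 19.45 size [81.1 82.2] ctr gate s,lat [-92.6  -1.4] rectang 76.0 | front s -133.0 lat range [-42.7  39.7] front tilt deg(+=ccw) 0.5
 tool [574.1 -25.1  12.6] fingerline 166.6 s -13.6 lat -0.8 F [-0.4  0.9 -0.3] j7 -0.01
```

drive_tool --series '[[[-0.092,-0.39,0],0],[[-0.092,-0.39,0],0],[[-0.092,-0.39,0],0],[[-0.092,-0.39,0],0],[[-0.092,-0.39,0],0],[[-0.092,-0.39,0],0],[[-0.092,-0.39,0],0],[[-0.092,-0.39,0],0],[[-0.092,-0.39,0],0],[[-0.092,-0.39,0],0]]'

```text
time: 20.75
ee_pos: [0.565, -0.064, 0.0126]
eef_rot: [0.785, 0.62, 0.0, 0.0]
ft_force: [-0.1, 1.2, 1.0]
width: 0.0348
grip_force: 0.7
```

drive_tool --series '[[[-0.092,-0.39,0],0],[[-0.092,-0.39,0],0],[[-0.092,-0.39,0],0],[[-0.092,-0.39,0],0],[[-0.092,-0.39,0],0],[[-0.092,-0.39,0],0],[[-0.07,-0.29,0],0],[[-0.05,-0.2,0],0],[[-0.02,-0.1,0],0],[[0,0,0],0]]'

```text
time: 22.0
ee_pos: [0.558, -0.0933, 0.0126]
eef_rot: [0.785, 0.62, -0.0, 0.0]
ft_force: [0.9, 0.9, 0.8]
width: 0.035
grip_force: 0.3
```

drive_tool --series '[[[0.05,0.2,0],0],[[0.07,0.29,0],0],[[0.09,0.39,0],0],[[0,0,1],0],[[0,0,2],0],[[0,0,3],0],[[0,0,3],0],[[0,0,3],0],[[0,0,3],0],[[0,0,3],0]]'

```text
time: 23.25
ee_pos: [0.5601, -0.0848, 0.1952]
eef_rot: [0.785, 0.62, 0.001, 0.0]
ft_force: [-0.1, -0.2, 0.3]
width: 0.035
grip_force: 0.0
```

drive_tool --series '[[[0.5,3,0],0],[[0.5,3,0],0],[[0.5,3,0],0],[[0.5,3,0],0],[[0.5,3,0],0],[[0.5,3,0],0],[[0.5,3,0],0],[[0.5,3,0],0],[[0,0,0],0],[[0,0,0],0]]'

```text
time: 24.5
ee_pos: [0.6004, 0.1545, 0.1936]
eef_rot: [0.785, 0.619, 0.0, 0.0]
ft_force: [-0.0, -1.5, -0.8]
width: 0.0347
grip_force: 0.0
```

```bash
python3 -c "
from h import *
top((325,214),'pics/t5.png')"
```

```text
t 24.5 size [110.   82.9] ctr gate s,lat [-147.8   -1.6] rectang 76.2 | front s -203.0 lat range [-43.3  39.8] front tilt deg(+=ccw) -14.2
 tool [600.4 154.5 193.6] fingerline 166.6 s 167.2 lat -16.5 F [-0.  -1.5 -0.8] j7 -0.41
```

View pics/t5.png

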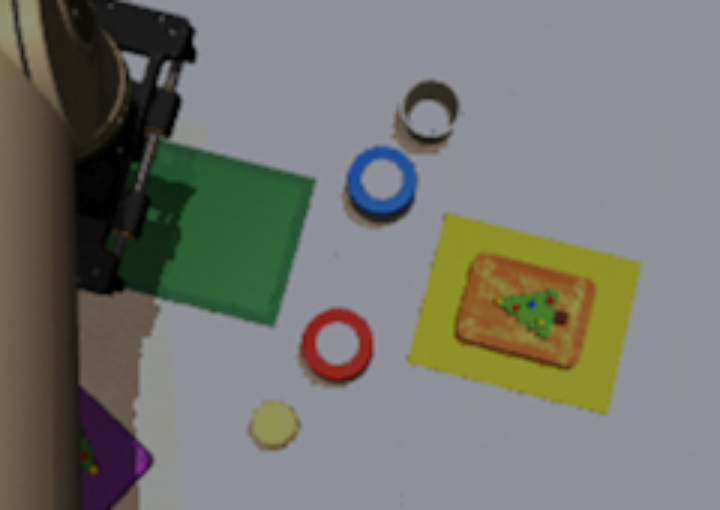

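The plaque lies wholly on the yellow sheet at (527,312). The tins, cup and spool are where they were, and the hand is clear.

```bash
python3 -c "
from bench import r
print(r.close_job())"
```

```text
the job is handed in; nothing more can be done
None
```

The plaque went through the gap on edge pushes alone and now lies flat and wholly on the yellow sheet; the tins, cup and spool show no movement, the arm is clear, and I handed the job in at about 24.5 s.

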